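# Take down the pile and put the soldering bench in order

## Task

Someone has piled the soldering things on top of the clear-lidded parts box: take the pile down and put each thing in its own home. The blue tape goes over the thick grey post of its round stand, the orange solder reel over the thin rod on the square steel plate, the round tin into the round well of the soldering iron's stand, and the parts box into the empty bay of the red tray, all lying flat. Keep the parts box about level so its contents do not mix, and set it down gently.

Things in the scene. Friction and masses are not known exactly. Their poses are not given: they have to be found in the camera images.
- parts_box: Parts box, bottom of the pile: closed, solid, 64 (its x) x 160 (its y) x 36 mm high, white sides, clear lid over green, brass and orange parts; about 0.3 kg. Origin: centre of the underside. At the start tape and tin lie side by side on its lid, about 40 mm either side of its middle along its y, either at either end. Grip across the 64 mm width.
- tape: Roll of blue tape lying flat on the lid of the parts box: outer diameter 64, hole 38 mm, 19 mm high, brown card core, about 0.06 kg. Origin: centre of the underside (in the middle of the hole), z up. The reel stands on it at the start.
- reel: Reel of solder with orange flanges, standing upright on the tape at the start: flange diameter 48, 40 mm high, hole 22 mm right through along its axis, grey winding of diameter 45, about 0.12 kg. Origin: centre of the underside, z up.
- tin: Round closed aluminium tin with a red disc on its lid, on the lid of the parts box beside the tape: diameter 56 mm over the upper 11 mm (the lid), 54 mm below it, 26 mm high, about 0.08 kg. Origin: centre of the underside, z up.
- tape_stand: Fixed stand for the tape: round black base, diameter 90, 12 mm thick, with a thick grey upright post in its middle, diameter 20, top 54 mm above the table with a chamfered end. Origin: on the table under the post. The tape lies flat on the base, 12 mm above the origin.
- reel_stand: Fixed stand for the solder reel: square steel plate 86 x 86, 10 mm thick, with a thin brass upright rod in its middle, diameter 7, rounded top 67.5 mm above the table. Origin: on the table under the rod. The reel stands upright on the plate, 10 mm above the origin.
- iron_stand: Fixed grey stand of the soldering iron, 10 mm thick, 98 wide (its y), from x = -47 to +115 mm. At its front a round well, inner diameter 76, black floor 10 and rim 18 mm above the table. Origin: on the table under the well's centre. The iron stands behind the well: from x = 58 mm on it slants up and away to x = 155, 170 mm high; closing the gripper along y clears it.
- tray: Fixed red tray. Its front bay (-x side) is empty: 84 (its x) x 184 mm (its y) inside, floor 4, rim 18 mm above the table; the box fits with its long side along the tray's y, either way round. Origin: on the table under the centre of this bay. The rear bay, x = 44 to 138 mm, is full of black cups of small parts, 28 mm high.

How it is judged:
At the end, for the whole second after the job is handed in: All at rest, flat and released: tape round the post and lying on the round base (centre within 13 mm, within 3 mm of the base), reel round the rod and standing on the plate (12 mm, 3 mm), tin on the floor of the well (13 mm, 3 mm), parts box on the floor of the empty bay (18 mm, 3 mm) (horizontal distance between tape and tape_stand below 0.013 m and z of tape in the frame of tape_stand below 0.015 m and angle between each of tape, reel, tin, parts_box's own z axis and vertical below 0.15 rad and linear speed of each of tape, reel, tin, parts_box below 0.02 m/s and horizontal distance between reel and reel_stand below 0.012 m and z of reel in the frame of reel_stand below 0.013 m and horizontal distance between tin and iron_stand below 0.013 m and z of tin in the frame of iron_stand below 0.013 m and horizontal distance between parts_box and tray below 0.018 m and z of parts_box in the frame of tray below 0.007 m); the robot touches nothing.
It fails at once if the parts box is tipped more than 35 degrees (angle between parts_box's own z axis and vertical above 0.61 rad).
It fails at once if the parts box is dropped or slammed into the tray (faster than 0.6 m/s within 30 mm above the bay's floor) (linear speed of parts_box above 0.6 m/s and horizontal distance between parts_box and tray below 0.05 m and z of parts_box in the frame of tray below 0.034 m).
It also fails if it takes over 128 s, if anything falls off the work surface, if the arm or the gripper's body presses on something with over 40 N, if the wrist force passes 120 N, or if a joint passes its speed limit or range.

## Robot

A 6-joint arm with a two-finger parallel gripper is mounted at the origin on the work surface. World frame = base frame: x ahead of the robot, y to its left, z up, the work surface at z = 0. Lengths are in m, angles in rad, forces in N, time in s.
With the tool pointing down it reaches from about 0.35 to 0.975 m from the base axis. Payload 4.9 kg.
Tool frame: the origin (TCP) lies at the very end of the fingers, on their centre line; the grasp point (between the pads) lies 19 mm behind it (ctrl.grasp_offset is the distance from the TCP to the grasp point, in m); z points along the fingers, y is the line along which they close (so a half turn about z gives the same grasp; the last joint's range is limited). The gripper opens to 85 mm and grips with 20 to 120 N. Pads are 22 mm wide; open, the fingers measure 114 mm over their backs; the gripper's body (76 mm by 85 mm) begins 54 mm behind the grasp point. The pads swing forward as they close: fully open they stand 13 mm farther back than shut.
Start: joints at [-0.119, 0.053, 1.613, -0, 1.476, -0.119], TCP at [0.625, 0, 0.231] pointing down, gripper open.
Joint ranges: [-3.01, 3.01], [-1.01, 2.22], [0.06, 2.58], [-1.02, 4.17], [0.09, 2.62], [-3.14, 3.14]. Speed limits (rad/s): [2.57, 2.57, 3.14, 3.14, 3.14, 3.14].

## Interface

Orientations are given as a rotation vector (axis times angle).
In Python, from station import ctrl, optics gives the robot as it stands.
- The arm moves only by the shell command python3 -m handwheel 'ROWS' [OPENING] [FORCE]. ROWS is JSON, a list of rows, each an object of numbers: "tx", "ty", "tz": the shift along the tool's x, y, z in mm; "roll": the turn about the tool's z in rad. A call has 1 to 12 rows; each row shifts and turns the commanded pose from where the row before left it, along the tool's axes as they then stand; what a row does not reach is not made up. A row lasts 1/12 s, in which the tool goes at most 41.7 mm and 7.16 degrees, less where a joint would pass 70% of its speed; a pose out of reach is approached as far as the arm can. A call with a gripper value outside its range is refused whole. OPENING is the finger opening in mm, from 0 to 85.4, set as the call begins (- or left out, the last holds). The fingers move at their own pace and stop on an object; FORCE is the grip in N (left out, the last holds). Time passes only in rows, so rows that do not move let the fingers close. It gives the time, the measured TCP pose, the force, the opening and the grip force at its end, in the units of the state.
- ctrl.get_obs(): the state, without advancing time (a new reading comes with each control period).
- optics.get_image(name): name is "scene" or "side" or "wrist"; returns (picture, depth): 384x512x3 uint8, red, green, blue; 384x512 float32, m along the optical axis (not along the pixel's ray), 0 where there is no reading.
- optics.camera_params(name): a dict with "mtx" (3x3 intrinsics, pixels), "extrinsics" (4x4, takes a point from camera to world coordinates); the wrist camera has in their place "tool_from_camera" (4x4, takes a point from camera to tool coordinates, whose origin is the TCP and whose axes are the flange's). Camera axes: x right, y down, z forward; pixel columns grow to the right and rows downward; lengths in m; the calibration is good to about 2 mm. A picture is of the moment at which its call begins: read the wrist's pose just before it. camera_params takes no time and is no camera call.
- ctrl.finish_job(): hands the job in; it is judged then, once.
The state is a dict: "t": time; "q": joint angles; "dq": joint speeds; "effort": joint torques, N m; "tool_pos": TCP position; "tool_rot": TCP orientation; "contact_force": force on the tool from outside, world axes, zero at the start; "wrist_torque": the same for the moment, N m; "opening": finger opening in m; "grip_force": force on a finger pad.
Only numpy, scipy, OpenCV 4.12 (cv2) and the standard library are available. Lean on these libraries where they do the work, as an engineer would, in place of code of your own. Each camera call takes 0.05 s, during which the arm holds its last target. There are 200 camera calls.

## Working session

There is one attempt and no reset: what is moved stays moved. The work goes in short steps, Python scripts to look and compute and a shell command to move; the robot and the scene stay as the last step left them, time stands still between calls to the robot, and variables do not carry over. Pictures are saved under pics/ and viewed, at most 14 in all, crops included, and the job is handed in when it is done.

```bash
ls; mkdir -p pics
cat > h.py <<'E'
import numpy as np,cv2
from station import ctrl,optics
from scipy.spatial.transform import Rotation as R
def grab(n):
    o=ctrl.get_obs(); im,d=optics.get_image(n); p=optics.camera_params(n)
    if n=="wrist":
        T=np.eye(4);T[:3,:3]=R.from_rotvec(o["tool_rot"]).as_matrix();T[:3,3]=o["tool_pos"]
        E=T@np.array(p["tool_from_camera"])
    else: E=np.array(p["extrinsics"])
    return im,d,np.array(p["mtx"]),E
def cloud(d,K,E):
    v,u=np.indices(d.shape); P=np.stack([(u-K[0,2])/K[0,0]*d,(v-K[1,2])/K[1,1]*d,d],-1)
    W=P@E[:3,:3].T+E[:3,3]; W[d<=0]=np.nan; return W
def ray(u,v,z,K,E):
    r=E[:3,:3]@np.array([(u-K[0,2])/K[0,0],(v-K[1,2])/K[1,1],1]); return E[:3,3]+r*(z-E[2,3])/r[2]
E
python3 - <<'E'
from h import *
o=ctrl.get_obs();print({k:np.round(v,3) for k,v in o.items()})
ims=[]
for n in("scene","side"):
    im,d,K,E=grab(n);np.savez(f"{n}0.npz",im=im,d=d,K=K,E=E);cv2.imwrite(f"pics/{n}0.png",im[:,:,::-1]);print(n,E.round(3).tolist(),K[0,0])
E
```

```text
pics
{'t': np.float64(0.0), 'q': array([-0.119,  0.053,  1.614, -0.   ,  1.476, -0.119]), 'dq': array([ 0.   ,  0.001, -0.001, -0.002, -0.001,  0.001]), 'effort': array([ 0.0000e+00, -3.9367e+01, -3.7018e+01, -0.0000e+00,  7.0000e-03,
       -0.0000e+00]), 'tool_pos': array([0.624, 0.   , 0.23 ]), 'tool_rot': array([-2.22e+00, -2.22e+00,  2.00e-03]), 'contact_force': array([0.708, 0.213, 0.282]), 'wrist_torque': array([ 0.023,  0.031, -0.012]), 'grip_force': np.float64(0.0), 'opening': np.float64(0.085)}
scene [[0.414, 0.549, -0.726, 1.23], [0.91, -0.255, 0.326, -0.285], [-0.006, -0.796, -0.606, 0.634], [0.0, 0.0, 0.0, 1.0]] 405.2900378039184
side [[-0.938, -0.254, 0.236, 0.298], [-0.346, 0.678, -0.648, 0.722], [0.005, -0.69, -0.724, 0.857], [0.0, 0.0, 0.0, 1.0]] 357.5198225292245
```

View pics/scene0.png

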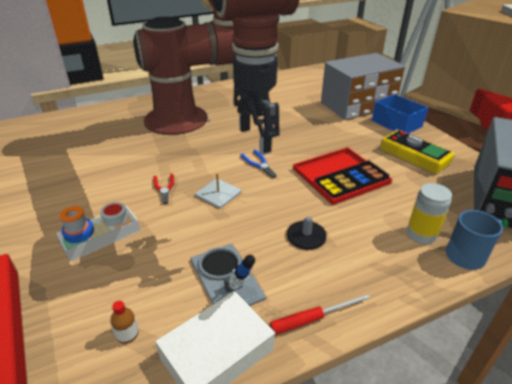

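View pics/side0.png

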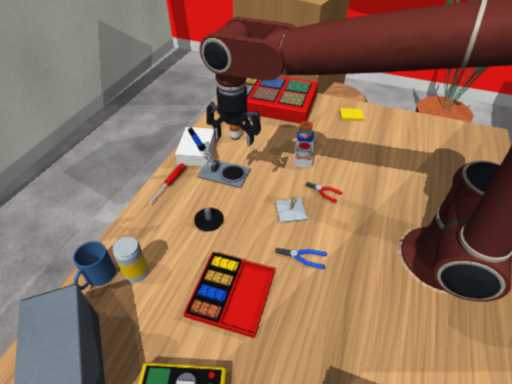

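The scene view shows the pile at (85,230), with the reel and tape at (73,218) and the tin at (113,212). The reel plate is at (218,193), the tape stand at (307,235), the well at (221,262) and the tray at (342,175). In the side view the pile is at (304,145), the well at (234,172), the tape stand at (208,219), the plate at (291,210) and the tray at (232,292).

```bash
cat > m.py <<'E'
from h import *
box={"scene":dict(tstand=(285,215,332,252),rstand=(190,172,245,210),well=(195,244,250,285),tray=(290,145,395,205),pile=(50,195,145,260)),
"side":dict(tstand=(190,200,230,235),rstand=(272,192,312,226),well=(195,155,255,190),tray=(180,250,280,340),pile=(290,115,320,170))}
for n in box:
    z=np.load(n+"0.npz");im,d,K,E=[z[k] for k in("im","d","K","E")]
    W=cloud(d,K,E); hsv=cv2.cvtColor(im,cv2.COLOR_RGB2HSV); H,S,V=[hsv[...,i].astype(int) for i in range(3)]
    sp=lambda m,k:(lambda c:[x for x in c])(None)
    def sub(k):
        x0,y0,x1,y1=box[n][k]; m=np.zeros(d.shape,bool); m[y0:y1,x0:x1]=1; return m
    def onplane(mask,z0):
        v,u=np.nonzero(mask); return np.array([ray(a,b,z0,K,E)[:2] for a,b in zip(u,v)])
    def big(mask):
        q,l,s,c=cv2.connectedComponentsWithStats(mask.astype(np.uint8)); i=1+np.argmax(s[1:,4]); return l==i
    def rep(name,mask,z0):
        mask=big(mask)
        P=onplane(mask,z0); w=W[mask]; c,r=cv2.minEnclosingCircle((P*1000).astype(np.float32)); ra=cv2.minAreaRect((P*1000).astype(np.float32))
        print(n,name,len(P),"circ",np.round(c,1),round(r,1),"rect",np.round(ra[0],1),np.round(ra[1],1),round(ra[2],1),"zmed",np.nanmedian(w[:,2]).round(4))
    rep("tstand_black",sub("tstand")&(V<60),.012)
    rep("tpost_top",sub("tstand")&(V>=60)&(W[...,2]>.045)&(S<90),.054)
    rep("plate",sub("rstand")&(S<60)&(V>90)&(W[...,2]<.02),.010)
    rep("rod",sub("rstand")&(W[...,2]>.03),.06)
    rep("wellfloor",sub("well")&(V<60)&(W[...,2]<.03),.010)
    rep("tray",sub("tray")&(((H<8)|(H>172))&(S>150)|(W[...,2]>.012)),.018)
    rep("reel",sub("pile")&(H>5)&(H<18)&(S>150)&(W[...,2]>.08),.095)
    rep("tape",sub("pile")&(H>105)&(H<125)&(S>120),.055)
    rep("tinred",sub("pile")&((H<5)|(H>172))&(S>120),.062)
    rep("pile",sub("pile")&(W[...,2]>.02)&(W[...,2]<.045),.036)
    m=sub("pile")&(W[...,2]>.090);w=W[m];print("reeltop",np.nanmin(w,0).round(3),np.nanmax(w,0).round(3))
E
python3 m.py
python3 - <<'E'
from h import *
a=np.load("scene0.npz")["im"];b=np.load("side0.npz")["im"]
l=cv2.resize(a[160:290,45:245],(800,520),interpolation=cv2.INTER_CUBIC)[:,:,::-1]
cv2.imwrite("pics/c1.png",l)
E
```

```text
scene tstand_black 693 circ [684.2  99.9] 43.3 rect [685.   99.2] [79.9 83.6] 57.1 zmed 0.0104
scene tpost_top 54 circ [685.2 101.9] 11.9 rect [684.9 101. ] [17.2 23.3] 59.3 zmed 0.0504
scene plate 769 circ [455.1 -22.1] 59.5 rect [454.2 -20.5] [92.4 93.3] 28.5 zmed 0.0081
scene rod 35 circ [465.9 -25.6] 25.3 rect [466.3 -24.4] [ 5.  50.5] 69.2 zmed 0.0514
scene wellfloor 623 circ [ 681.5 -103.7] 35.5 rect [ 678.7 -103.2] [68.4 64. ] 66.9 zmed 0.0094
scene tray 3073 circ [523.1 303.4] 138.9 rect [522.6 306.1] [196.4 211.3] 3.6 zmed 0.0141
scene reel 219 circ [ 500.9 -356. ] 24.0 rect [ 502.3 -356. ] [46.6 44.1] 65.1 zmed 0.0934
scene tape 248 circ [ 511.1 -353.7] 35.7 rect [ 517.  -352.8] [57.6 60.4] 7.2 zmed 0.0515
scene tinred 143 circ [ 479.4 -276. ] 18.6 rect [ 478.5 -275.6] [35.8 34.5] 65.1 zmed 0.061
scene pile 1117 circ [ 499.  -313.2] 89.0 rect [ 499.1 -313.7] [ 81.4 160.1] 11.9 zmed 0.034
reeltop [ 0.476 -0.378  0.09 ] [ 0.523 -0.333  0.096]
side tstand_black 437 circ [671.6 109.8] 44.4 rect [670.9 109.8] [82.8 87.5] 26.9 zmed 0.0132
side tpost_top 30 circ [672.6 111. ] 12.1 rect [673.  111.3] [14.9 24.1] 25.3 zmed 0.0521
side plate 572 circ [446.7 -17.5] 59.6 rect [446.  -16.9] [87.3 91.5] 27.9 zmed 0.0113
side rod 21 circ [447.4 -10.6] 17.1 rect [447.4 -10.6] [ 6.  33.7] 16.2 zmed 0.0501
side wellfloor 207 circ [ 683.5 -111.6] 35.8 rect [ 682.7 -111.5] [70.  56.2] 20.6 zmed 0.0122
side tray 4795 circ [509.8 310.2] 134.4 rect [511.9 311.3] [187.2 200.1] 3.3 zmed 0.0121
side reel 77 circ [ 493.9 -355.7] 26.4 rect [ 494.1 -354.5] [43.5 50.5] 15.3 zmed 0.0965
side tape 77 circ [ 490.  -341.5] 33.6 rect [ 487.8 -336.8] [60.9 47.9] 20.6 zmed 0.0538
side tinred 117 circ [ 541.9 -438.3] 38.4 rect [ 539.6 -432.1] [69.  46.9] 20.7 zmed 0.0273
side pile 222 circ [ 482.9 -296.3] 85.1 rect [ 482.  -296.5] [ 63.9 158.5] 12.1 zmed 0.0373
reeltop [ 0.473 -0.38   0.09 ] [ 0.519 -0.33   0.101]
```

View pics/c1.png

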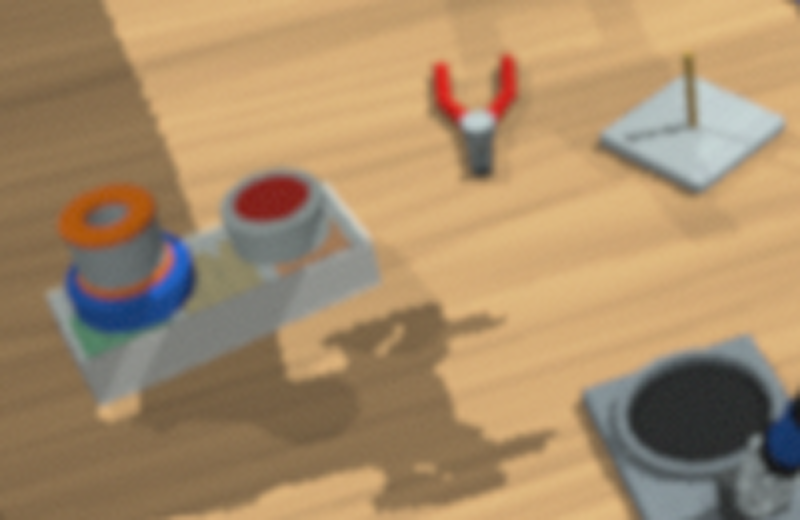

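The crop shows the pile clearly, turned about 12° from the axes, with the reel and tape at the -y end and the tin at the other. The rod and well are clear too. The two fixed cameras disagree by about 10 mm, so I'll refine each position with the wrist camera. First I'll check where the fingertips are relative to the TCP.

Run:
```python
from h import *
print(np.array(optics.camera_params("wrist")["tool_from_camera"]).round(3).tolist(),optics.camera_params("wrist")["mtx"])
for n in("scene","side"):
    z=np.load(n+"0.npz");W=cloud(z["d"],z["K"],z["E"])
    m=(np.abs(W[...,0]-.624)<.08)&(np.abs(W[...,1])<.06)&(W[...,2]>.15)&(W[...,2]<.45)
    w=W[m]; 
    for s in(-1,1):
        q=w[s*(w[:,0]-.624)>.015]; q=q[q[:,2]<.30]; i=np.argsort(q[:,2])[:6]; print(n,s,len(q),q[i].round(3).tolist())
im,d,K,E=grab("wrist");cv2.imwrite("pics/w0.png",im[:,:,::-1])
```

```text
[[-0.0, -0.963, -0.269, 0.068], [1.0, -0.0, -0.001, -0.001], [0.001, -0.269, 0.963, -0.143], [0.0, 0.0, 0.0, 1.0]] [[276.86723379   0.         258.14281031]
 [  0.         276.86723379 191.11519618]
 [  0.           0.           1.        ]]
scene -1 297 [[0.584, -0.0, 0.243], [0.582, -0.006, 0.243], [0.583, 0.004, 0.243], [0.584, -0.003, 0.243], [0.582, 0.001, 0.243], [0.583, -0.008, 0.244]]
scene 1 386 [[0.673, 0.01, 0.241], [0.674, 0.005, 0.241], [0.674, -0.005, 0.242], [0.674, 0.001, 0.242], [0.676, -0.004, 0.242], [0.674, 0.007, 0.243]]
side -1 139 [[0.575, 0.009, 0.25], [0.577, 0.01, 0.25], [0.58, 0.012, 0.251], [0.581, 0.008, 0.251], [0.573, 0.006, 0.251], [0.578, 0.008, 0.252]]
side 1 142 [[0.668, -0.006, 0.245], [0.667, 0.002, 0.247], [0.668, 0.007, 0.247], [0.672, 0.01, 0.248], [0.67, 0.01, 0.249], [0.667, -0.006, 0.249]]
```

View pics/w0.png

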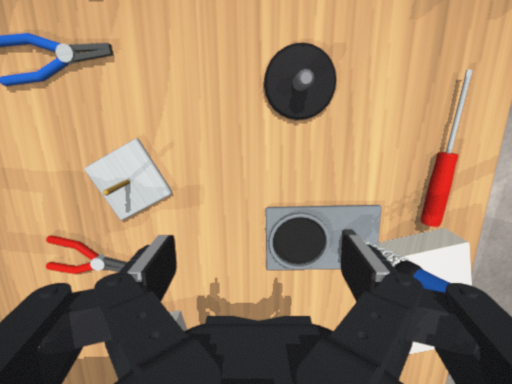

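Fully open, the fingertips sit about 13 mm behind the TCP, so the TCP is at the tip position with the fingers shut. The wrist view shows the tape stand (301,80), plate (128,180) and well (299,241). I'll measure these three from here, then move over to view the pile.

```bash
cat > mw.py <<'E'
from h import *
import sys
im,d,K,E=grab("wrist"); W=cloud(d,K,E); hsv=cv2.cvtColor(im,cv2.COLOR_RGB2HSV); H,S,V=[hsv[...,i].astype(int) for i in range(3)]
Z=np.nan_to_num(W[...,2])
def rep(name,reg,mask,z0):
    x0,y0,x1,y1=reg; m=np.zeros(d.shape,np.uint8); m[y0:y1,x0:x1]=mask[y0:y1,x0:x1]
    q,l,s,c=cv2.connectedComponentsWithStats(m); i=1+np.argmax(s[1:,4]); mm=l==i
    v,u=np.nonzero(mm); P=np.array([ray(a,b,z0,K,E)[:2]*1000 for a,b in zip(u,v)]).astype(np.float32)
    c,r=cv2.minEnclosingCircle(P); ra=cv2.minAreaRect(P)
    print(name,len(P),"circ",np.round(c,1),round(r,1),"rect",np.round(ra[0],1),np.round(ra[1],1),round(ra[2],1),"zmed",np.nanmedian(W[mm][:,2]).round(4))
    return mm
E
python3 - <<'E'
from mw import *
rep("tbase",(255,35,345,125),V<60,.012)
rep("post",(255,35,345,125),(Z>.045),.054)
rep("plate",(75,130,180,225),(S<70)&(V>110)&(Z<.025),.010)
rep("rod",(75,130,180,225),(Z>.025),.05)
rep("well",(265,205,340,272),(V<60)&(Z<.03),.010)
rep("iron_rim",(265,205,382,272),(S<60)&(Z<.03)&(Z>.014),.018)
rep("iron_plate",(262,200,384,275),(S<60)&(Z<.03)&(Z>.004),.010)
E
python3 -m handwheel '[{"tx":-35,"ty":-12},{"tx":-35,"ty":-12},{"tx":-35,"ty":-12},{"tx":-35,"ty":-12,"tz":-10},{"tx":-35,"ty":-12,"tz":-10},{"tx":-35,"ty":-12,"tz":-10},{"tx":-35,"ty":-12,"tz":-10},{"tx":-35,"ty":-12,"tz":-10},{"tx":-35,"ty":-10,"tz":-10},{"tx":-35,"ty":-10},{},{}]' 85 60
```

```text
tbase 3844 circ [673.4 105. ] 43.3 rect [672.8 104.8] [85.4 85.8] 4.2 zmed 0.012
post 279 circ [673.5 104.3] 9.8 rect [673.4 104.4] [19.2 18.5] 25.7 zmed 0.0521
plate 3855 circ [447.7 -18.5] 59.1 rect [448.1 -18.5] [87.4 85.9] 28.1 zmed 0.0101
rod 131 circ [448.8 -18.9] 15.2 rect [448.8 -18.9] [30.3  6.3] 25.8 zmed 0.0519
well 1841 circ [ 681.  -106.7] 37.0 rect [ 681.  -106.7] [73.2 68.8] 0.1 zmed 0.0106
iron_rim 680 circ [ 680.3 -105. ] 43.2 rect [ 680.5 -104.9] [85.3 84.7] 68.9 zmed 0.0176
iron_plate 6013 circ [ 713.8 -103.3] 92.1 rect [ 718.2 -103. ] [168.7  98.1] 1.2 zmed 0.0103$[0]: bad value
```

```bash
python3 -m handwheel '[{"tx":-35,"ty":-12,"tz":0,"roll":0},{"tx":-35,"ty":-12,"tz":0,"roll":0}]' 85 60; python3 -m handwheel '[{"tx":-35.0,"ty":-12.0,"tz":0.0,"roll":0.0},{"tx":-35.0,"ty":-12.0,"tz":0.0,"roll":0.0}]' 85 60
```

```text
t: 0.37
tool_pos: [0.6008, -0.0694, 0.2309]
tool_rot: [-2.217, -2.225, 0.0]
contact_force: [0.9, -0.8, 0.0]
opening: 0.0851
grip_force: 0.0
t: 0.53
tool_pos: [0.5762, -0.141, 0.2311]
tool_rot: [-2.22, -2.222, 0.0]
contact_force: [0.4, 0.7, 0.8]
opening: 0.0847
grip_force: 0.0
```

```bash
python3 -m handwheel '[{"tx":-30,"ty":-17,"tz":-14,"roll":0},{"tx":-30,"ty":-17,"tz":-14,"roll":0},{"tx":-30,"ty":-17,"tz":-14,"roll":0},{"tx":-30,"ty":-17,"tz":-14,"roll":0},{"tx":-30,"ty":-17,"tz":-14,"roll":0},{"tx":0,"ty":0,"tz":0,"roll":0},{"tx":0,"ty":0,"tz":0,"roll":0},{"tx":0,"ty":0,"tz":0,"roll":0}]'
python3 - <<'E'
from mw import *
cv2.imwrite("pics/w1.png",im[:,:,::-1])
A=(0,0,512,300)
rep("reel",A,(H>5)&(H<18)&(S>150)&(Z>.08),.095)
rep("reeltop",A,Z>.08,.095)
rep("tape",A,(H>105)&(H<125)&(S>120)&(Z>.04),.055)
rep("tinred",A,((H<5)|(H>172))&(S>120)&(Z>.04),.062)
rep("tintop",A,(Z>.056)&(Z<.066),.062)
rep("lid",A,(Z>.025)&(Z<.12),.036)
rep("lid2",A,(Z>.03)&(Z<.045),.036)
E
```

```text
t: 1.2
tool_pos: [0.4919, -0.2896, 0.3007]
tool_rot: [-2.221, -2.22, -0.001]
contact_force: [0.4, -0.1, -0.4]
opening: 0.085
grip_force: 0.0
reel 736 circ [ 494.6 -355.9] 24.1 rect [ 494.6 -355.8] [45.7 47.2] 0.0 zmed 0.0949
reeltop 4208 circ [ 719.7 -432.5] 123.6 rect [ 704.2 -466.1] [ 90.1 247.2] 65.2 zmed 0.3515
tape 407 circ [ 492.8 -352.8] 31.8 rect [ 491.9 -344.7] [61.1 46. ] 4.9 zmed 0.0547
tinred 1782 circ [ 808.2 -484.6] 90.1 rect [ 808.2 -481.1] [174.4  52.3] 0.0 zmed 0.0618
tintop 1253 circ [ 477. -277.] 27.7 rect [ 477.3 -277.3] [54. 54.] 90.0 zmed 0.0623
lid 4529 circ [ 485.6 -319.6] 88.0 rect [ 485.3 -322.1] [ 66.  171.2] 12.1 zmed 0.0599
lid2 1578 circ [ 480.7 -294.8] 65.0 rect [ 480.5 -294.6] [ 63.8 115.2] 12.1 zmed 0.0361
```

View pics/w1.png

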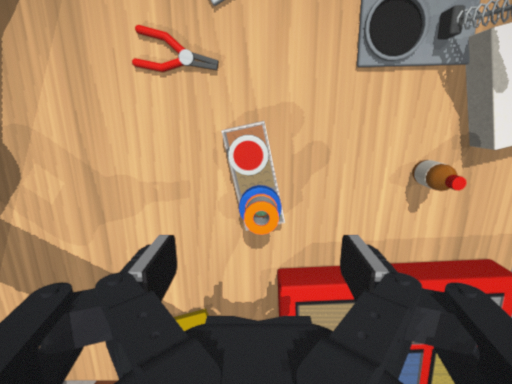

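The wrist view shows the reel at (261,217) on the tape at (261,203) and the tin at (248,155). All the measured heights match the given sizes: 95, 62 and 36 mm. Next I grip the reel.

```bash
python3 -m handwheel '[{"tx":-33,"ty":1.5,"tz":0,"roll":0},{"tx":-33,"ty":1.5,"tz":0,"roll":0},{"tx":0,"ty":0,"tz":40,"roll":0},{"tx":0,"ty":0,"tz":40,"roll":0},{"tx":0,"ty":0,"tz":40,"roll":0},{"tx":0,"ty":0,"tz":40,"roll":0},{"tx":0,"ty":0,"tz":30,"roll":0},{"tx":0,"ty":0,"tz":20,"roll":0},{"tx":0,"ty":0,"tz":15,"roll":0},{"tx":0,"ty":0,"tz":10,"roll":0},{"tx":0,"ty":0,"tz":5,"roll":0},{"tx":0,"ty":0,"tz":5,"roll":0}]' 75 40
python3 -m handwheel '[{"tx":0,"ty":0,"tz":0,"roll":0},{"tx":0,"ty":0,"tz":0,"roll":0},{"tx":0,"ty":0,"tz":0,"roll":0},{"tx":0,"ty":0,"tz":0,"roll":0},{"tx":0,"ty":0,"tz":0,"roll":0},{"tx":0,"ty":0,"tz":0,"roll":0}]' 40 40
```

```text
t: 2.25
tool_pos: [0.4955, -0.3552, 0.0558]
tool_rot: [-2.22, -2.223, -0.0]
contact_force: [-0.2, 0.0, 1.0]
opening: 0.0749
grip_force: 0.0
t: 2.75
tool_pos: [0.4958, -0.3567, 0.0577]
tool_rot: [2.22, 2.22, 0.0]
contact_force: [0.2, 0.6, 3.8]
opening: 0.0467
grip_force: 41.4
```

```bash
python3 -m handwheel '[{"tx":0,"ty":0,"tz":-10,"roll":0},{"tx":0,"ty":0,"tz":-20,"roll":0},{"tx":0,"ty":0,"tz":-30,"roll":0},{"tx":0,"ty":0,"tz":-30,"roll":0},{"tx":0,"ty":0,"tz":-15,"roll":0},{"tx":0,"ty":0,"tz":0,"roll":0}]'
python3 -m handwheel '[{"tx":20,"ty":-3,"tz":0,"roll":0},{"tx":34,"ty":-5,"tz":0,"roll":0},{"tx":34,"ty":-5,"tz":0,"roll":0},{"tx":34,"ty":-5,"tz":0,"roll":0},{"tx":34,"ty":-5,"tz":0,"roll":0},{"tx":34,"ty":-5,"tz":0,"roll":0},{"tx":34,"ty":-5,"tz":0,"roll":0},{"tx":34,"ty":-5,"tz":0,"roll":0},{"tx":34,"ty":-5,"tz":0,"roll":0},{"tx":30,"ty":-3,"tz":0,"roll":0},{"tx":16,"ty":-2,"tz":0,"roll":0},{"tx":0,"ty":0,"tz":0,"roll":0}]'
python3 - <<'E'
from h import *
o=ctrl.get_obs();print(o["tool_pos"].round(4),o["opening"],o["grip_force"])
A=[]
for n,(u,v) in (("scene",(218,165)),("side",(291,185))):
    im,d,K,E=grab(n)
    A.append(cv2.resize(im[v-60:v+60,u-60:u+60],(400,400),interpolation=cv2.INTER_CUBIC)[:,:,::-1])
cv2.imwrite("pics/r1.png",np.hstack(A))
E
```

```text
t: 3.25
tool_pos: [0.4969, -0.3579, 0.1671]
tool_rot: [2.215, 2.215, 0.0]
contact_force: [1.1, -0.9, -0.6]
opening: 0.0473
grip_force: 41.3
t: 4.25
tool_pos: [0.4453, -0.0152, 0.1594]
tool_rot: [-2.215, -2.224, 0.002]
contact_force: [-0.2, -0.1, -0.7]
opening: 0.0471
grip_force: 41.4
[ 0.4453 -0.0152  0.1594] 0.04707698689709374 41.35454837232828
```

View pics/r1.png

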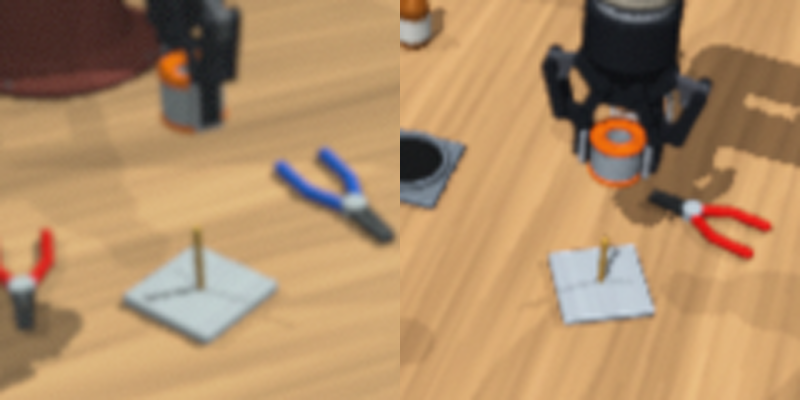

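The views show the reel upright in the grip at (617,150) in the right half, behind and above the rod at (603,258). I'll measure the held reel from the wrist.

Run:
```python
from mw import *
A=(170,150,345,384)
o=ctrl.get_obs();print(o["tool_pos"].round(4))
m=rep("reel",A,(H>5)&(H<18)&(S>150)&(Z>.12),.197)
print(np.nanpercentile(W[m],[2,50,98],axis=0).round(4).tolist())
```

```text
[ 0.4465 -0.0184  0.1604]
reel 6852 circ [445.4 -17.2] 24.2 rect [445.1 -16.8] [47.1 46.9] 3.1 zmed 0.1972
[[0.4235, -0.0373, 0.1924], [0.4453, -0.0153, 0.1972], [0.467, 0.0044, 0.1984]]
```

```bash
python3 -m handwheel '[{"tx":-1,"ty":2.5,"tz":0,"roll":0},{"tx":0,"ty":0,"tz":25,"roll":0},{"tx":0,"ty":0,"tz":30,"roll":0},{"tx":0,"ty":0,"tz":20,"roll":0},{"tx":0,"ty":0,"tz":10,"roll":0},{"tx":0,"ty":0,"tz":15,"roll":0},{"tx":0,"ty":0,"tz":15,"roll":0},{"tx":0,"ty":0,"tz":10,"roll":0},{"tx":0,"ty":0,"tz":10,"roll":0},{"tx":0,"ty":0,"tz":6,"roll":0},{"tx":0,"ty":0,"tz":3,"roll":0},{"tx":0,"ty":0,"tz":0,"roll":0}]'
python3 -m handwheel '[{"tx":0,"ty":0,"tz":0,"roll":0},{"tx":0,"ty":0,"tz":0,"roll":0}]'
```

```text
t: 5.4
tool_pos: [0.4494, -0.0191, 0.017]
tool_rot: [-2.221, -2.221, 0.001]
contact_force: [0.3, -0.4, -0.9]
opening: 0.0471
grip_force: 41.4
t: 5.57
tool_pos: [0.4502, -0.0191, 0.0181]
tool_rot: [2.22, 2.221, 0.001]
contact_force: [-0.9, 0.5, -0.2]
opening: 0.047
grip_force: 41.4
```

```bash
python3 -m handwheel '[{"tx":0,"ty":0,"tz":2,"roll":0},{"tx":0,"ty":0,"tz":2,"roll":0},{"tx":0,"ty":0,"tz":0,"roll":0}]'
python3 -m handwheel '[{"tx":0,"ty":0,"tz":0,"roll":0},{"tx":0,"ty":0,"tz":0,"roll":0},{"tx":0,"ty":0,"tz":0,"roll":0},{"tx":0,"ty":0,"tz":0,"roll":0},{"tx":0,"ty":0,"tz":-20,"roll":0},{"tx":0,"ty":0,"tz":-30,"roll":0},{"tx":0,"ty":0,"tz":-40,"roll":0},{"tx":0,"ty":0,"tz":-40,"roll":0},{"tx":0,"ty":0,"tz":-30,"roll":0},{"tx":-10,"ty":0,"tz":0,"roll":0},{"tx":0,"ty":0,"tz":0,"roll":0}]' 75
python3 - <<'E'
from mw import *
o=ctrl.get_obs();print(o["tool_pos"].round(4))
m=rep("reel",(0,0,512,300),(H>5)&(H<18)&(S>150)&(Z>.03)&(Z<.08),.050)
print(np.nanpercentile(W[m],[2,50,98],axis=0).round(4).tolist())
E
```

```text
t: 5.82
tool_pos: [0.4494, -0.0189, 0.0132]
tool_rot: [-2.221, -2.221, 0.0]
contact_force: [-0.9, -0.1, -1.9]
opening: 0.0472
grip_force: 41.4
t: 6.73
tool_pos: [0.4511, -0.0302, 0.1762]
tool_rot: [2.218, 2.217, 0.004]
contact_force: [0.4, -0.4, -0.6]
opening: 0.0749
grip_force: 0.0
[ 0.4497 -0.0294  0.1737]
reel 1305 circ [447.6 -18.4] 23.4 rect [448.2 -18.4] [46.5 44.5] 88.5 zmed 0.05
[[0.4271, -0.0396, 0.0456], [0.4478, -0.0179, 0.05], [0.4684, 0.0026, 0.0514]]
```

The reel is seated on its stand at (448,-18), top at 50 mm. The tin is next, after a quick re-measure from above.

```bash
python3 -m handwheel '[{"tx":-14,"ty":1.5,"tz":-10,"roll":0},{"tx":-28,"ty":3.5,"tz":-10,"roll":0},{"tx":-28,"ty":3.5,"tz":-10,"roll":0},{"tx":-28,"ty":3.5,"tz":-10,"roll":0},{"tx":-28,"ty":3.5,"tz":-10,"roll":0},{"tx":-28,"ty":3.5,"tz":-10,"roll":0},{"tx":-28,"ty":3.5,"tz":-10,"roll":0},{"tx":-28,"ty":3.5,"tz":-10,"roll":0},{"tx":-14,"ty":1.5,"tz":0,"roll":0},{"tx":0,"ty":0,"tz":0,"roll":0},{"tx":0,"ty":0,"tz":0,"roll":0}]' 80
cat > pile.py <<'E'
from mw import *
o=ctrl.get_obs();print(o["tool_pos"].round(4))
A=(100,30,400,290)
rep("tape",A,(H>105)&(H<125)&(S>120)&(Z>.04)&(Z<.07),.055)
try: rep("tintop",A,(Z>.058)&(Z<.067),.062)
except Exception: pass
rep("lidall",A,(Z>.03)&(Z<.08),.036)
E
python3 pile.py
```

```text
t: 7.7
tool_pos: [0.4762, -0.2523, 0.2507]
tool_rot: [-2.219, -2.217, 0.0]
contact_force: [0.2, 1.2, -0.4]
opening: 0.0797
grip_force: 0.0
[ 0.4763 -0.2517  0.2509]
tape 927 circ [ 493.4 -352.7] 33.6 rect [ 492.9 -353.1] [61.7 66.1] 0.0 zmed 0.0547
tintop 1499 circ [ 476.9 -276.5] 27.8 rect [ 476.8 -276.7] [54.7 54.1] 0.0 zmed 0.0622
lidall 5184 circ [ 484.6 -316.4] 85.4 rect [ 484.2 -317.9] [ 66.4 164.1] 12.3 zmed 0.0519
```

```bash
python3 -m handwheel '[{"tx":-15,"ty":0,"tz":10,"roll":0},{"tx":-10,"ty":0.5,"tz":30,"roll":0},{"tx":0,"ty":0,"tz":40,"roll":0},{"tx":0,"ty":0,"tz":40,"roll":0},{"tx":0,"ty":0,"tz":30,"roll":0},{"tx":0,"ty":0,"tz":25,"roll":0},{"tx":0,"ty":0,"tz":15,"roll":0},{"tx":0,"ty":0,"tz":10,"roll":0},{"tx":0,"ty":0,"tz":6,"roll":0},{"tx":0,"ty":0,"tz":3,"roll":0},{"tx":0,"ty":0,"tz":0,"roll":0},{"tx":0,"ty":0,"tz":0,"roll":0}]' 75
python3 -m handwheel '[{"tx":0,"ty":0,"tz":0,"roll":0},{"tx":0,"ty":0,"tz":0,"roll":0},{"tx":0,"ty":0,"tz":0,"roll":0},{"tx":0,"ty":0,"tz":0,"roll":0},{"tx":0,"ty":0,"tz":0,"roll":0},{"tx":0,"ty":0,"tz":0,"roll":0}]' 45 40
python3 -m handwheel '[{"tx":0,"ty":0,"tz":-8,"roll":0},{"tx":0,"ty":0,"tz":-15,"roll":0},{"tx":0,"ty":0,"tz":-25,"roll":0},{"tx":0,"ty":0,"tz":-30,"roll":0},{"tx":0,"ty":0,"tz":-20,"roll":0},{"tx":0,"ty":0,"tz":0,"roll":0}]'
python3 - <<'E'
from h import *
A=[]
for n,(u,v) in (("scene",(110,200)),("side",(300,130))):
    im,d,K,E=grab(n)
    A.append(cv2.resize(im[v-60:v+60,u-60:u+60],(400,400),interpolation=cv2.INTER_CUBIC)[:,:,::-1])
cv2.imwrite("pics/t1.png",np.hstack(A))
E
```

```text
t: 8.75
tool_pos: [0.4782, -0.2784, 0.0454]
tool_rot: [2.22, 2.22, 0.0]
contact_force: [-0.1, 0.6, -0.0]
opening: 0.0753
grip_force: 0.0
t: 9.25
tool_pos: [0.4786, -0.2788, 0.0462]
tool_rot: [2.219, 2.219, 0.001]
contact_force: [-1.8, 1.6, 5.7]
opening: 0.0538
grip_force: 42.5
t: 9.75
tool_pos: [0.48, -0.28, 0.1484]
tool_rot: [2.214, 2.215, 0.002]
contact_force: [0.6, -0.0, 0.4]
opening: 0.0538
grip_force: 42.5
```

View pics/t1.png

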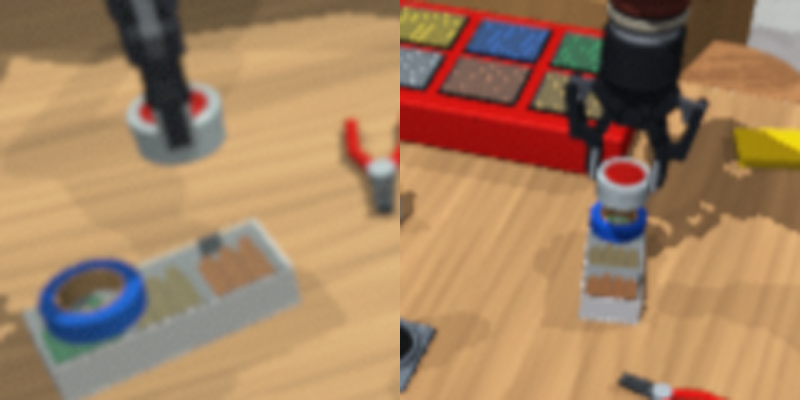

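The views show the tin held level, and the tape still sits flat at the box's -y end, at (93,298) in the left half. I'll carry the tin to the well and turn the fingers to close along y.

```bash
python3 -m handwheel '[{"tx":9,"ty":10,"tz":0,"roll":0},{"tx":18,"ty":20,"tz":0,"roll":0},{"tx":20,"ty":23,"tz":0,"roll":0},{"tx":20,"ty":23,"tz":0,"roll":0},{"tx":20,"ty":23,"tz":0,"roll":0},{"tx":20,"ty":23,"tz":0,"roll":0},{"tx":20,"ty":23,"tz":0,"roll":0},{"tx":20,"ty":23,"tz":0,"roll":0},{"tx":18,"ty":22,"tz":0,"roll":0},{"tx":9,"ty":11,"tz":0,"roll":0},{"tx":0,"ty":0,"tz":0,"roll":-0.12},{"tx":0,"ty":0,"tz":0,"roll":-0.12}]'
python3 -m handwheel '[{"tx":0,"ty":0,"tz":0,"roll":-0.12},{"tx":0,"ty":0,"tz":0,"roll":-0.12},{"tx":0,"ty":0,"tz":0,"roll":-0.12},{"tx":0,"ty":0,"tz":0,"roll":-0.12},{"tx":0,"ty":0,"tz":0,"roll":-0.12},{"tx":0,"ty":0,"tz":0,"roll":-0.12},{"tx":0,"ty":0,"tz":0,"roll":-0.12},{"tx":0,"ty":0,"tz":0,"roll":-0.12},{"tx":0,"ty":0,"tz":0,"roll":-0.12},{"tx":0,"ty":0,"tz":0,"roll":-0.12},{"tx":0,"ty":0,"tz":0,"roll":-0.12},{"tx":0,"ty":0,"tz":0,"roll":0}]'
cat > held.py <<'E'
from mw import *
o=ctrl.get_obs();M=R.from_rotvec(o["tool_rot"]).as_matrix();print(o["tool_pos"].round(4),M[:,0].round(3))
def move(c,t): print("need",(M.T@np.r_[np.array(t)-np.array(c),0]).round(1))
E
python3 - <<'E'
from held import *
z=o["tool_pos"][2]+.016
m=rep("tin",(170,150,345,384),(Z>z-.012)&(Z<z+.012),z)
m=rep("red",(170,150,345,384),((H<5)|(H>172))&(S>120)&(Z>.1),z)
E
```

```text
t: 10.85
tool_pos: [0.678, -0.1024, 0.1396]
tool_rot: [-1.928, -2.476, 0.003]
contact_force: [-0.7, 0.6, -0.2]
opening: 0.0534
grip_force: 42.5
t: 11.85
tool_pos: [0.6773, -0.1036, 0.14]
tool_rot: [-0.014, -3.138, -0.001]
contact_force: [0.2, 0.1, -1.6]
opening: 0.0538
grip_force: 42.5
[ 0.6775 -0.1036  0.1403] [-1.     0.013  0.003]
tin 10114 circ [ 675.5 -104.2] 43.6 rect [ 677.1 -104.8] [70.5 63.8] 50.6 zmed 0.156
red 4784 circ [ 674.2 -103.8] 20.7 rect [ 674.4 -103.7] [40.9 40.4] 89.4 zmed 0.1561
```

```bash
python3 -m handwheel '[{"tx":-6,"ty":-1.5,"tz":0,"roll":0},{"tx":0,"ty":0,"tz":20,"roll":0},{"tx":0,"ty":0,"tz":25,"roll":0},{"tx":0,"ty":0,"tz":25,"roll":0},{"tx":0,"ty":0,"tz":15,"roll":0},{"tx":0,"ty":0,"tz":12,"roll":0},{"tx":0,"ty":0,"tz":8,"roll":0},{"tx":0,"ty":0,"tz":5,"roll":0},{"tx":0,"ty":0,"tz":3,"roll":0},{"tx":0,"ty":0,"tz":0,"roll":0},{"tx":0,"ty":0,"tz":0,"roll":0}]'
```

```text
t: 12.82
tool_pos: [0.6853, -0.1057, 0.0305]
tool_rot: [0.017, 3.14, -0.001]
contact_force: [-0.1, 0.7, -1.2]
opening: 0.0542
grip_force: 42.5
```

```bash
python3 -m handwheel '[{"tx":0,"ty":0,"tz":3,"roll":0},{"tx":0,"ty":0,"tz":2,"roll":0},{"tx":0,"ty":0,"tz":2,"roll":0},{"tx":0,"ty":0,"tz":0,"roll":0},{"tx":0,"ty":0,"tz":0,"roll":0}]';python3 -m handwheel '[{"tx":0,"ty":0,"tz":2,"roll":0},{"tx":0,"ty":0,"tz":0,"roll":0}]'
```

```text
t: 13.23
tool_pos: [0.6843, -0.1055, 0.0221]
tool_rot: [-0.017, -3.141, -0.0]
contact_force: [-0.3, 0.8, -1.0]
opening: 0.054
grip_force: 42.5
t: 13.4
tool_pos: [0.6847, -0.1056, 0.0204]
tool_rot: [0.017, 3.141, -0.0]
contact_force: [0.1, 0.2, -0.7]
opening: 0.0539
grip_force: 42.5
```

Essentially on the floor, so I release gently, retreat and check.

```bash
python3 -m handwheel '[{"tx":0,"ty":0,"tz":0,"roll":0},{"tx":0,"ty":0,"tz":0,"roll":0},{"tx":0,"ty":0,"tz":0,"roll":0},{"tx":0,"ty":0,"tz":-15,"roll":0},{"tx":0,"ty":0,"tz":-30,"roll":0},{"tx":0,"ty":0,"tz":-40,"roll":0},{"tx":0,"ty":0,"tz":-40,"roll":0},{"tx":0,"ty":0,"tz":-40,"roll":0},{"tx":0,"ty":0,"tz":-20,"roll":0},{"tx":0,"ty":0,"tz":0,"roll":0},{"tx":0,"ty":0,"tz":0,"roll":0}]' 75
python3 - <<'E'
from held import *
cv2.imwrite("pics/w3.png",im[:,:,::-1])
m=rep("tin",(100,50,400,300),(((H<5)|(H>172))&(S>120)&(Z<.06)),.036)
print(np.nanpercentile(W[m],[2,50,98],axis=0).round(4).tolist())
E
```

```text
t: 14.32
tool_pos: [0.6857, -0.1058, 0.2092]
tool_rot: [0.017, 3.136, -0.002]
contact_force: [0.4, -0.4, 0.1]
opening: 0.0751
grip_force: 0.0
[ 0.6845 -0.1056  0.2062] [-1.     0.011 -0.001]
tin 929 circ [ 680.8 -105.7] 20.2 rect [ 681.2 -105.3] [39.5 39. ] 89.4 zmed 0.0364
[[0.6628, -0.1237, 0.0351], [0.6804, -0.1053, 0.0364], [0.6983, -0.0878, 0.0377]]
```

The tin is in its well at (681,-105), top at 36 mm. Now the tape, keeping the fingers closing along y.

```bash
python3 -m handwheel '[{"tx":10,"ty":-12,"tz":-10,"roll":0},{"tx":20,"ty":-24,"tz":-10,"roll":0},{"tx":22,"ty":-27,"tz":-10,"roll":0},{"tx":22,"ty":-27,"tz":0,"roll":0},{"tx":22,"ty":-27,"tz":0,"roll":0},{"tx":22,"ty":-27,"tz":0,"roll":0},{"tx":22,"ty":-27,"tz":0,"roll":0},{"tx":22,"ty":-27,"tz":0,"roll":0},{"tx":20,"ty":-24,"tz":0,"roll":0},{"tx":20,"ty":-22,"tz":0,"roll":0},{"tx":0,"ty":0,"tz":0,"roll":0},{"tx":0,"ty":0,"tz":0,"roll":0}]'
python3 - <<'E'
from held import *
cv2.imwrite("pics/w4.png",im[:,:,::-1])
A=(100,30,400,300)
m=rep("tape",A,(H>105)&(H<125)&(S>120)&(Z>.04)&(Z<.07),.055)
rep("lid",A,(Z>.03)&(Z<.07),.036)
E
```

```text
t: 15.37
tool_pos: [0.4778, -0.3481, 0.2337]
tool_rot: [-0.022, -3.139, -0.004]
contact_force: [0.5, -0.4, 0.6]
opening: 0.0748
grip_force: 0.0
[ 0.4786 -0.3473  0.2339] [-1.     0.012  0.002]
tape 1120 circ [ 491.8 -356.1] 32.0 rect [ 491.6 -356. ] [61.4 63. ] 89.1 zmed 0.0549
lid 6438 circ [ 484.4 -316.2] 85.0 rect [ 487.3 -315.3] [ 70.3 159.4] 12.1 zmed 0.0364
```

View pics/w4.png

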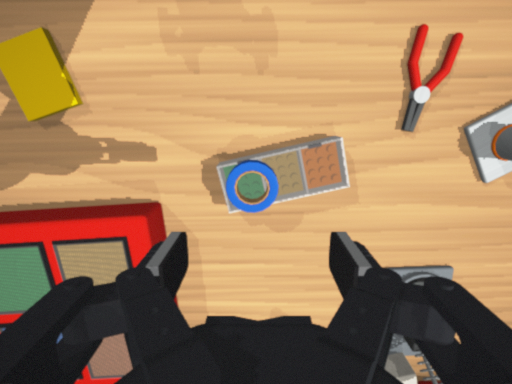

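The view shows the tape at (252,186) on the box, well clear of the red case, whose edge is near u=160. Next I grip the tape.

```bash
python3 -m handwheel '[{"tx":-13,"ty":-8.5,"tz":15,"roll":0},{"tx":0,"ty":0,"tz":35,"roll":0},{"tx":0,"ty":0,"tz":40,"roll":0},{"tx":0,"ty":0,"tz":35,"roll":0},{"tx":0,"ty":0,"tz":25,"roll":0},{"tx":0,"ty":0,"tz":20,"roll":0},{"tx":0,"ty":0,"tz":12,"roll":0},{"tx":0,"ty":0,"tz":8,"roll":0},{"tx":0,"ty":0,"tz":5,"roll":0},{"tx":0,"ty":0,"tz":3,"roll":0},{"tx":0,"ty":0,"tz":0,"roll":0},{"tx":0,"ty":0,"tz":0,"roll":0}]' 77
python3 -c "
from held import *"
```

```text
t: 16.42
tool_pos: [0.4935, -0.3566, 0.0386]
tool_rot: [0.017, 3.14, -0.002]
contact_force: [1.1, -0.7, -0.4]
opening: 0.0772
grip_force: 0.0
[ 0.4935 -0.3567  0.0387] [-1.     0.011 -0.002]
```

```bash
python3 -m handwheel '[{"tx":1,"ty":0,"tz":3,"roll":0},{"tx":0,"ty":0,"tz":2,"roll":0},{"tx":0,"ty":0,"tz":0,"roll":0}]'
python3 -m handwheel '[{"tx":0,"ty":0,"tz":0,"roll":0},{"tx":0,"ty":0,"tz":0,"roll":0},{"tx":0,"ty":0,"tz":0,"roll":0},{"tx":0,"ty":0,"tz":0,"roll":0},{"tx":0,"ty":0,"tz":0,"roll":0}]' 50 40
python3 -m handwheel '[{"tx":0,"ty":0,"tz":-5,"roll":0},{"tx":0,"ty":0,"tz":-15,"roll":0},{"tx":0,"ty":0,"tz":-25,"roll":0},{"tx":0,"ty":0,"tz":-30,"roll":0},{"tx":0,"ty":0,"tz":-30,"roll":0},{"tx":0,"ty":0,"tz":-15,"roll":0},{"tx":0,"ty":0,"tz":0,"roll":0}]'
python3 - <<'E'
from held import *
cv2.imwrite("pics/w5.png",im[:,:,::-1])
m=rep("tape",(150,100,365,384),(H>105)&(H<125)&(S>120)&(Z>.1),o["tool_pos"][2]+.022)
print(np.nanpercentile(W[m],[2,50,98],axis=0).round(4).tolist())
E
```

```text
t: 16.72
tool_pos: [0.4915, -0.3559, 0.0321]
tool_rot: [-0.017, -3.141, -0.0]
contact_force: [1.1, 0.2, 0.2]
opening: 0.0772
grip_force: 0.0
t: 17.13
tool_pos: [0.4921, -0.3563, 0.0328]
tool_rot: [0.017, 3.141, -0.001]
contact_force: [0.6, -0.9, 2.5]
opening: 0.0623
grip_force: 43.8
t: 17.72
tool_pos: [0.4937, -0.3577, 0.1575]
tool_rot: [0.017, 3.135, -0.009]
contact_force: [0.2, -0.0, -0.7]
opening: 0.0623
grip_force: 43.8
[ 0.4927 -0.3568  0.1546] [-1.     0.011 -0.003]
tape 7071 circ [ 494.2 -358.4] 34.4 rect [ 494.8 -358.5] [66.7 64.2] 32.6 zmed 0.1795
[[0.4641, -0.3872, 0.1667], [0.4854, -0.3577, 0.1795], [0.523, -0.3287, 0.1808]]
```

View pics/w5.png

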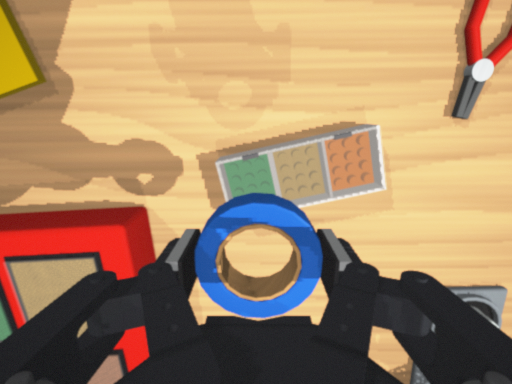

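The tape is held flat with its ring centre at (259,258), and the box below is undisturbed. I'll carry it to its stand.

```bash
python3 -m handwheel '[{"tx":-6,"ty":15,"tz":0,"roll":0},{"tx":-12,"ty":32,"tz":0,"roll":0},{"tx":-14,"ty":37,"tz":0,"roll":0},{"tx":-14,"ty":37,"tz":0,"roll":0},{"tx":-14,"ty":37,"tz":0,"roll":0},{"tx":-14,"ty":37,"tz":0,"roll":0},{"tx":-14,"ty":37,"tz":0,"roll":0},{"tx":-14,"ty":37,"tz":0,"roll":0},{"tx":-14,"ty":37,"tz":0,"roll":0},{"tx":-14,"ty":37,"tz":0,"roll":0},{"tx":-14,"ty":37,"tz":0,"roll":0},{"tx":-14,"ty":37,"tz":0,"roll":0}]'
python3 -m handwheel '[{"tx":-12,"ty":31,"tz":0,"roll":0},{"tx":-5,"ty":15,"tz":0,"roll":0},{"tx":0,"ty":0,"tz":0,"roll":0},{"tx":0,"ty":0,"tz":0,"roll":0}]'
python3 - <<'E'
from held import *
zt=o["tool_pos"][2]+.025
m=rep("tape",(150,100,365,384),(H>105)&(H<125)&(S>120)&(Z>zt-.006)&(Z<zt+.006),zt)
w=W[m][:,:2];c=(np.nanpercentile(w,1,0)+np.nanpercentile(w,99,0))*500;print(c.round(1));move(c,(673.5,104.5))
# post seen through hole
v,u=np.nonzero((Z>.035)&(Z<.07)); s=(abs(u-258)<60)&(v>180)&(v<320); print(s.sum(), W[v[s],u[s]].mean(0).round(4) if s.any() else "")
cv2.imwrite("pics/w6.png",im[:,:,::-1])
E
```

```text
t: 18.77
tool_pos: [0.6529, 0.0613, 0.149]
tool_rot: [-0.017, -3.137, 0.0]
contact_force: [0.7, -0.3, -0.6]
opening: 0.0622
grip_force: 43.8
t: 19.1
tool_pos: [0.6705, 0.1053, 0.1498]
tool_rot: [-0.015, -3.138, 0.002]
contact_force: [-0.2, -1.1, -0.5]
opening: 0.0618
grip_force: 43.8
[0.6706 0.1043 0.1503] [-1.     0.011  0.003]
tape 6362 circ [669.3 105. ] 30.7 rect [669.2 105.2] [60.6 60.3] 31.3 zmed 0.1718
[671.3 104.9]
need [-2.2 -0.4 -0. ]
157 [0.6673 0.1061 0.0467]
```

View pics/w6.png

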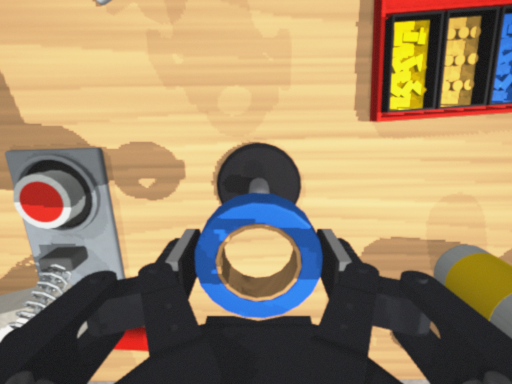

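The view shows the tape centred above and in front of the stand (258,180), and a jar on the right at (480,285). I'll check the clearance to the jar before lowering.

Run:
```python
from mw import *
m=np.zeros(d.shape,bool);m[235:384,432:512]=1
m&=(Z>.03)&(Z<.12)
w=W[m];print(len(w),np.nanpercentile(w,[1,50,99],axis=0).round(3).tolist())
z=np.load("scene0.npz");w=cloud(z["d"],z["K"],z["E"])[190:235,412:450].reshape(-1,3);w=w[w[:,2]>.015];print(np.nanpercentile(w,[2,98],axis=0).round(3).tolist())
```

```text
3320 [[0.746, 0.309, 0.031], [0.762, 0.315, 0.063], [0.784, 0.35, 0.102]]
[[0.764, 0.31, 0.028], [0.815, 0.359, 0.122]]
```

```bash
python3 -m handwheel '[{"tx":-2,"ty":0,"tz":10,"roll":0},{"tx":0,"ty":0,"tz":25,"roll":0},{"tx":0,"ty":0,"tz":25,"roll":0},{"tx":0,"ty":0,"tz":20,"roll":0},{"tx":0,"ty":0,"tz":15,"roll":0},{"tx":0,"ty":0,"tz":12,"roll":0},{"tx":0,"ty":0,"tz":10,"roll":0},{"tx":0,"ty":0,"tz":8,"roll":0},{"tx":0,"ty":0,"tz":4,"roll":0},{"tx":0,"ty":0,"tz":0,"roll":0},{"tx":0,"ty":0,"tz":0,"roll":0}]'
python3 - <<'E'
from held import *
zt=o["tool_pos"][2]+.025
m=rep("tape",(150,100,365,384),(H>105)&(H<125)&(S>120),zt)
print(np.nanpercentile(W[m],[2,50,98],axis=0).round(4).tolist())
E
```

```text
t: 20.12
tool_pos: [0.6743, 0.1051, 0.024]
tool_rot: [0.017, 3.14, 0.0]
contact_force: [0.2, -0.3, -0.3]
opening: 0.062
grip_force: 43.8
[0.6746 0.1052 0.0244] [-1.     0.011 -0.002]
tape 7291 circ [670.8 105.1] 32.7 rect [671.4 104.5] [63.9 61.1] 31.8 zmed 0.0459
[[0.6447, 0.0754, 0.0298], [0.6651, 0.105, 0.0459], [0.7037, 0.134, 0.0472]]
```

```bash
python3 -m handwheel '[{"tx":0,"ty":0,"tz":5,"roll":0},{"tx":0,"ty":0,"tz":4,"roll":0},{"tx":0,"ty":0,"tz":3,"roll":0},{"tx":0,"ty":0,"tz":0,"roll":0},{"tx":0,"ty":0,"tz":0,"roll":0}]'
python3 -m handwheel '[{"tx":0,"ty":0,"tz":1.5,"roll":0},{"tx":0,"ty":0,"tz":0,"roll":0}]'
python3 - <<'E'
from held import *
m=rep("tape",(150,100,365,384),(H>105)&(H<125)&(S>120),.031)
E
```

```text
t: 20.58
tool_pos: [0.6734, 0.105, 0.0108]
tool_rot: [-0.017, -3.141, 0.0]
contact_force: [0.5, -0.0, -1.0]
opening: 0.0621
grip_force: 43.8
t: 20.75
tool_pos: [0.6737, 0.105, 0.0097]
tool_rot: [-0.017, -3.141, 0.0]
contact_force: [-0.9, 0.2, -1.3]
opening: 0.0619
grip_force: 43.8
[0.6737 0.1051 0.0098] [-1.     0.011  0.   ]
tape 7286 circ [672.7 104.6] 33.8 rect [673.2 104.3] [66.1 63.3] 31.0 zmed 0.0316
```

```bash
python3 -m handwheel '[{"tx":0,"ty":0,"tz":0,"roll":0},{"tx":0,"ty":0,"tz":0,"roll":0},{"tx":0,"ty":0,"tz":0,"roll":0},{"tx":0,"ty":0,"tz":0,"roll":0},{"tx":0,"ty":0,"tz":-15,"roll":0},{"tx":0,"ty":0,"tz":-30,"roll":0},{"tx":0,"ty":0,"tz":-40,"roll":0},{"tx":0,"ty":0,"tz":-40,"roll":0},{"tx":0,"ty":0,"tz":-40,"roll":0},{"tx":0,"ty":0,"tz":-40,"roll":0},{"tx":0,"ty":0,"tz":-20,"roll":0},{"tx":0,"ty":0,"tz":0,"roll":0}]' 80
python3 - <<'E'
from held import *
A=(100,60,400,320)
m=rep("tape",A,(H>105)&(H<125)&(S>120)&(Z<.06),.031)
rep("post",A,(Z>.045)&(Z<.07),.054)
cv2.imwrite("pics/w7.png",im[:,:,::-1])
E
python3 -m handwheel '[{"tx":0,"ty":0,"tz":0,"roll":0.11},{"tx":0,"ty":0,"tz":0,"roll":0.12},{"tx":0,"ty":0,"tz":0,"roll":0.12},{"tx":0,"ty":0,"tz":0,"roll":0.12},{"tx":0,"ty":0,"tz":0,"roll":0.12},{"tx":0,"ty":0,"tz":0,"roll":0.12},{"tx":0,"ty":0,"tz":0,"roll":0.12},{"tx":0,"ty":0,"tz":0,"roll":0.12},{"tx":0,"ty":0,"tz":0,"roll":0.12},{"tx":0,"ty":0,"tz":0,"roll":0.12},{"tx":0,"ty":0,"tz":0,"roll":0.12},{"tx":0,"ty":0,"tz":0,"roll":0.04}]'
python3 - <<'E'
from held import *
for t in ((486,-290),): print((M.T@np.r_[np.array(t)-o["tool_pos"][:2]*1000,0]).round(1))
E
```

```text
t: 21.8
tool_pos: [0.6771, 0.1053, 0.2453]
tool_rot: [0.017, 3.127, 0.001]
contact_force: [0.3, -0.3, 0.7]
opening: 0.0798
grip_force: 0.0
[0.6757 0.1052 0.2412] [-1.     0.011 -0.009]
tape 1121 circ [673.9 104.9] 33.1 rect [674.2 104.5] [64.1 64.6] 89.4 zmed 0.0308
post 199 circ [672.8 106. ] 9.9 rect [672.8 105.8] [18.4 18.6] 89.4 zmed 0.0524
t: 22.85
tool_pos: [0.6727, 0.105, 0.2328]
tool_rot: [-1.98, -2.435, 0.004]
contact_force: [0.0, 1.3, -0.7]
opening: 0.0797
grip_force: 0.0
[0.6727 0.105  0.2328] [-0.205  0.979  0.001]
[-348.4 -263.7    0.7]
```

View pics/w7.png

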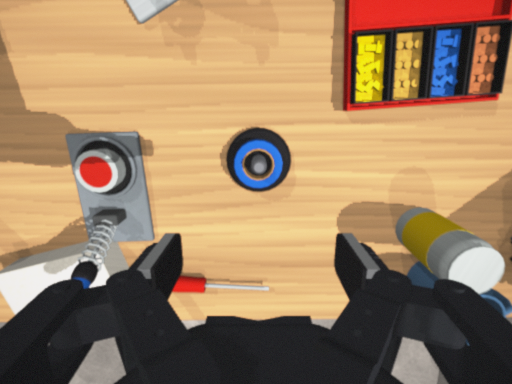

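The tape lies flat round the post at (259,160), top at 31 mm. I'll make a short detour over the tray to measure it before fetching the box.

```bash
python3 -m handwheel '[{"tx":15,"ty":-10,"tz":-5,"roll":0},{"tx":30,"ty":-18,"tz":-10,"roll":0},{"tx":32,"ty":-20,"tz":-10,"roll":0},{"tx":32,"ty":-20,"tz":-10,"roll":0},{"tx":32,"ty":-20,"tz":-10,"roll":0},{"tx":30,"ty":-18,"tz":-10,"roll":0},{"tx":30,"ty":-16,"tz":-10,"roll":0},{"tx":15,"ty":-8,"tz":0,"roll":0},{"tx":0,"ty":0,"tz":0,"roll":0},{"tx":0,"ty":0,"tz":0,"roll":0},{"tx":0,"ty":0,"tz":0,"roll":0}]'
python3 - <<'E'
from held import *
cv2.imwrite("pics/w8.png",im[:,:,::-1])
A=(60,0,460,260)
red=((H<8)|(H>172))&(S>150)
rep("redrim",A,red&(Z>.012)&(Z<.03),.018)
rep("floor",A,red&(Z<.009),.004)
rep("all",A,(Z>.010)&(Z<.04),.018)
k=(Z>.022)&(Z<.04)&(W[...,1]>.1);rep("cups",A,k,.028)
E
```

```text
t: 23.82
tool_pos: [0.5015, 0.2886, 0.2986]
tool_rot: [-1.976, -2.442, 0.003]
contact_force: [-0.4, -0.6, -0.3]
opening: 0.0799
grip_force: 0.0
[0.5018 0.2883 0.2986] [-0.208  0.978 -0.001]
redrim 1796 circ [511.  309.8] 131.2 rect [511.7 309.5] [183.  191.6] 3.4 zmed 0.0179
floor 6588 circ [465.6 305.9] 101.1 rect [465.2 305.9] [ 86.7 186.6] 3.3 zmed 0.0042
all 8039 circ [511.7 309.8] 131.7 rect [512.  309.5] [183.6 191.6] 3.4 zmed 0.017
cups 615 circ [558.6 266.4] 59.3 rect [558.5 266.4] [80.4 89.7] 3.3 zmed 0.0275
```

View pics/w8.png

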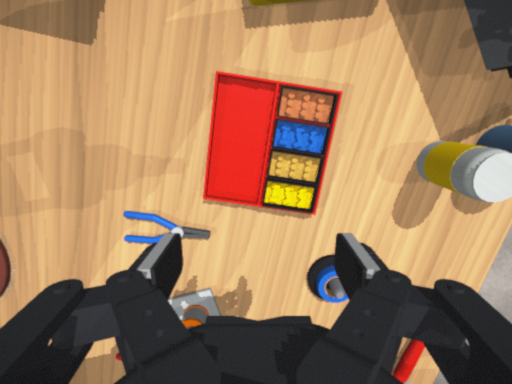

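The view shows the tray with its empty bay at (240,140). The floor centre measures (465,306) with yaw 3.4°, and the sizes match. Now over to the box.

```bash
python3 -m handwheel '[{"tx":-18,"ty":-4,"tz":0,"roll":0},{"tx":-36,"ty":-9,"tz":0,"roll":0},{"tx":-38,"ty":-9,"tz":0,"roll":0},{"tx":-38,"ty":-9,"tz":0,"roll":0},{"tx":-38,"ty":-9,"tz":0,"roll":0},{"tx":-38,"ty":-9,"tz":0,"roll":0},{"tx":-38,"ty":-9,"tz":0,"roll":0},{"tx":-38,"ty":-9,"tz":0,"roll":0},{"tx":-38,"ty":-9,"tz":0,"roll":0},{"tx":-38,"ty":-9,"tz":0,"roll":0},{"tx":-38,"ty":-9,"tz":0,"roll":0},{"tx":-38,"ty":-9,"tz":0,"roll":0}]'
python3 -m handwheel '[{"tx":-38,"ty":-9,"tz":0,"roll":0},{"tx":-38,"ty":-9,"tz":0,"roll":0},{"tx":-38,"ty":-9,"tz":10,"roll":0},{"tx":-34,"ty":-8,"tz":20,"roll":0},{"tx":-18,"ty":-4,"tz":20,"roll":0},{"tx":0,"ty":0,"tz":0,"roll":0},{"tx":0,"ty":0,"tz":0,"roll":0},{"tx":0,"ty":0,"tz":0,"roll":0}]' 82
python3 - <<'E'
from held import *
m=rep("lid",(80,30,420,300),(Z>.03)&(Z<.045),.036)
v,u=np.nonzero(m);P=np.array([ray(a,b,.036,K,E)[:2]*1000 for a,b in zip(u,v)]).astype(np.float32)
c=cv2.minAreaRect(P)[0]; move(c,c); print("from TCP",(M.T@np.r_[np.array(c)-o["tool_pos"][:2]*1000,0]).round(1))
E
```

```text
t: 24.87
tool_pos: [0.4904, -0.1599, 0.2993]
tool_rot: [-1.979, -2.439, 0.0]
contact_force: [1.1, -0.0, -0.0]
opening: 0.0797
grip_force: 0.0
t: 25.53
tool_pos: [0.4876, -0.3274, 0.25]
tool_rot: [-1.977, -2.441, -0.001]
contact_force: [-0.9, 0.1, 0.6]
opening: 0.082
grip_force: 0.0
[ 0.4881 -0.3271  0.2509] [-0.209  0.978 -0.001]
lid 6048 circ [ 485.2 -316.6] 85.4 rect [ 485.3 -316.6] [ 63.8 158.7] 12.1 zmed 0.0361
need [0. 0. 0.]
from TCP [10.9 -0.5 -0. ]
```

```bash
python3 -m handwheel '[{"tx":11,"ty":-0.5,"tz":20,"roll":0},{"tx":0,"ty":0,"tz":38,"roll":0},{"tx":0,"ty":0,"tz":40,"roll":0},{"tx":0,"ty":0,"tz":38,"roll":0},{"tx":0,"ty":0,"tz":30,"roll":0},{"tx":0,"ty":0,"tz":25,"roll":0},{"tx":0,"ty":0,"tz":20,"roll":0},{"tx":0,"ty":0,"tz":12,"roll":0},{"tx":0,"ty":0,"tz":8,"roll":0},{"tx":0,"ty":0,"tz":4,"roll":0},{"tx":0,"ty":0,"tz":0,"roll":0},{"tx":0,"ty":0,"tz":0,"roll":0}]' 82
python3 -c "
from held import *"
```

```text
t: 26.58
tool_pos: [0.486, -0.3171, 0.0163]
tool_rot: [1.974, 2.44, -0.0]
contact_force: [0.1, 0.0, -0.1]
opening: 0.0821
grip_force: 0.0
[ 0.4861 -0.3173  0.0165] [-0.209  0.978 -0.002]
```

```bash
python3 -m handwheel '[{"tx":0,"ty":0,"tz":3,"roll":0},{"tx":0,"ty":0,"tz":2.5,"roll":0},{"tx":0,"ty":0,"tz":0,"roll":0}]'
python3 -m handwheel '[{"tx":0,"ty":0,"tz":0,"roll":0},{"tx":0,"ty":0,"tz":0,"roll":0},{"tx":0,"ty":0,"tz":0,"roll":0},{"tx":0,"ty":0,"tz":0,"roll":0},{"tx":0,"ty":0,"tz":0,"roll":0},{"tx":0,"ty":0,"tz":0,"roll":0}]' 50 80
python3 -m handwheel '[{"tx":0,"ty":0,"tz":-3,"roll":0},{"tx":0,"ty":0,"tz":-6,"roll":0},{"tx":0,"ty":0,"tz":-12,"roll":0},{"tx":0,"ty":0,"tz":-20,"roll":0},{"tx":0,"ty":0,"tz":-25,"roll":0},{"tx":0,"ty":0,"tz":-25,"roll":0},{"tx":0,"ty":0,"tz":-25,"roll":0},{"tx":0,"ty":0,"tz":-14,"roll":0},{"tx":0,"ty":0,"tz":0,"roll":0},{"tx":0,"ty":0,"tz":0,"roll":0}]'
python3 - <<'E'
from held import *
z=o["tool_pos"][2]+.026
m=rep("lid",(100,60,420,384),(Z>z-.02)&(Z<z+.02)&(V>60),z)
w=W[m]; w=w[np.abs(w[:,2]-np.nanmedian(w[:,2]))<.012]; A=np.c_[w[:,:2],np.ones(len(w))];print(np.linalg.lstsq(A,w[:,2],rcond=None)[0].round(3))
E
```

```text
t: 26.88
tool_pos: [0.4849, -0.3165, 0.0092]
tool_rot: [-1.976, -2.442, 0.0]
contact_force: [0.5, 0.6, 0.5]
opening: 0.082
grip_force: 0.0
t: 27.38
tool_pos: [0.4855, -0.317, 0.0099]
tool_rot: [1.976, 2.441, -0.0]
contact_force: [0.1, -0.2, 3.8]
opening: 0.0622
grip_force: 91.0
t: 28.22
tool_pos: [0.4851, -0.3167, 0.1398]
tool_rot: [1.976, 2.441, -0.0]
contact_force: [-0.0, 0.1, -4.1]
opening: 0.0625
grip_force: 90.6
[ 0.4843 -0.316   0.1381] [-0.208  0.978  0.002]
lid 34611 circ [ 479.7 -294.9] 65.8 rect [ 481.9 -294.7] [ 94.6 115.6] 12.0 zmed 0.1658
[ 0.    -0.001  0.165]
```

The box is held level, tilt about 0. I carry it smoothly to the tray.

```bash
python3 -m handwheel '[{"tx":8,"ty":1.5,"tz":0,"roll":0},{"tx":18,"ty":3,"tz":0,"roll":0},{"tx":26,"ty":4.5,"tz":0,"roll":0},{"tx":30,"ty":5,"tz":0,"roll":0},{"tx":32,"ty":5.5,"tz":0,"roll":0},{"tx":32,"ty":5.5,"tz":0,"roll":0},{"tx":32,"ty":5.5,"tz":0,"roll":0},{"tx":32,"ty":5.5,"tz":0,"roll":0},{"tx":32,"ty":5.5,"tz":0,"roll":0},{"tx":32,"ty":5.5,"tz":0,"roll":0},{"tx":32,"ty":5.5,"tz":0,"roll":0},{"tx":32,"ty":5.5,"tz":0,"roll":0}]'
python3 -m handwheel '[{"tx":32,"ty":5.5,"tz":0,"roll":0},{"tx":32,"ty":5.5,"tz":0,"roll":0},{"tx":32,"ty":5.5,"tz":0,"roll":0},{"tx":32,"ty":5.5,"tz":0,"roll":0},{"tx":32,"ty":5.5,"tz":0,"roll":0},{"tx":32,"ty":5.5,"tz":0,"roll":0},{"tx":30,"ty":5.5,"tz":0,"roll":0},{"tx":26,"ty":5,"tz":0,"roll":0},{"tx":18,"ty":3.5,"tz":0,"roll":0},{"tx":8,"ty":2,"tz":0,"roll":0},{"tx":0,"ty":0,"tz":0,"roll":0},{"tx":0,"ty":0,"tz":0,"roll":0}]'
python3 -m handwheel '[{"tx":0,"ty":0,"tz":0,"roll":0.04},{"tx":0,"ty":0,"tz":0,"roll":0.07},{"tx":0,"ty":0,"tz":0,"roll":0.043},{"tx":0,"ty":0,"tz":0,"roll":0},{"tx":0,"ty":0,"tz":0,"roll":0},{"tx":0,"ty":0,"tz":0,"roll":0}]'
python3 - <<'E'
from held import *
move(o["tool_pos"][:2]*1000,(460,306))
z=o["tool_pos"][2]+.0275
m=rep("lid",(100,60,420,384),(Z>z-.02)&(Z<z+.02)&(V>60),z)
# far end edge & side edges of lid
v,u=np.nonzero(m);w=W[m]-o["tool_pos"];t=(w@M)*1000;s=t[:,0]>20
print("tool-frame x max",np.nanpercentile(t[:,0],99.5).round(1),"y",np.nanpercentile(t[s,1],[1,99]).round(1), "zmed",np.nanmedian(W[m][:,2]).round(4))
E
```

```text
t: 29.27
tool_pos: [0.4691, 0.0289, 0.1377]
tool_rot: [-1.974, -2.441, 0.002]
contact_force: [1.9, 0.7, -2.2]
opening: 0.0623
grip_force: 90.5
t: 30.27
tool_pos: [0.4608, 0.3041, 0.1383]
tool_rot: [-1.975, -2.443, 0.004]
contact_force: [0.6, 0.1, -3.5]
opening: 0.0622
grip_force: 90.5
t: 30.77
tool_pos: [0.462, 0.3035, 0.1392]
tool_rot: [-2.157, -2.284, 0.001]
contact_force: [0.3, -0.4, -2.0]
opening: 0.0624
grip_force: 90.4
[0.462  0.3037 0.1392] [-0.057  0.998 -0.   ]
need [ 2.4 -1.9 -0. ]
lid 34827 circ [459.9 327. ] 63.9 rect [457.7 326.6] [100.5 112.4] 3.2 zmed 0.1652
tool-frame x max 79.2 y [-31.9  30.3] zmed 0.1652
```

```bash
python3 -m handwheel '[{"tx":2.5,"ty":-1.5,"tz":0,"roll":0},{"tx":0,"ty":0,"tz":10,"roll":0},{"tx":0,"ty":0,"tz":18,"roll":0},{"tx":0,"ty":0,"tz":20,"roll":0},{"tx":0,"ty":0,"tz":18,"roll":0},{"tx":0,"ty":0,"tz":12,"roll":0},{"tx":0,"ty":0,"tz":10,"roll":0},{"tx":0,"ty":0,"tz":8,"roll":0},{"tx":0,"ty":0,"tz":5,"roll":0},{"tx":0,"ty":0,"tz":3,"roll":0},{"tx":0,"ty":0,"tz":0,"roll":0},{"tx":0,"ty":0,"tz":0,"roll":0}]'
python3 - <<'E'
from held import *
m=rep("lid",(100,60,420,384),(Z>.045)&(Z<.085)&(V>60),.055)
move(o["tool_pos"][:2]*1000,(460,306))
E
```

```text
t: 31.82
tool_pos: [0.4609, 0.307, 0.036]
tool_rot: [2.157, 2.284, 0.002]
contact_force: [0.2, 1.3, -3.0]
opening: 0.0625
grip_force: 90.5
[0.4611 0.307  0.0362] [-0.057  0.998  0.001]
lid 34873 circ [458.8 327. ] 68.7 rect [459.1 326.9] [114.8 120.7] 3.3 zmed 0.062
need [-1.  -1.1 -0. ]
```

Lid top is at 62 mm against a target of 40, so I lower 22 mm in small steps and watch the force.

```bash
python3 -m handwheel '[{"tx":-1,"ty":-1,"tz":4,"roll":0},{"tx":0,"ty":0,"tz":5,"roll":0},{"tx":0,"ty":0,"tz":4,"roll":0},{"tx":0,"ty":0,"tz":3,"roll":0},{"tx":0,"ty":0,"tz":2,"roll":0},{"tx":0,"ty":0,"tz":0,"roll":0},{"tx":0,"ty":0,"tz":0,"roll":0}]'
python3 -m handwheel '[{"tx":0,"ty":0,"tz":1.5,"roll":0},{"tx":0,"ty":0,"tz":1,"roll":0},{"tx":0,"ty":0,"tz":0,"roll":0},{"tx":0,"ty":0,"tz":0,"roll":0}]'
python3 - <<'E'
from held import *
m=rep("lid",(100,60,420,384),(Z>.033)&(Z<.055)&(V>60),.04)
move(o["tool_pos"][:2]*1000,(460,306))
E
```

```text
t: 32.45
tool_pos: [0.4593, 0.3056, 0.017]
tool_rot: [-2.157, -2.284, 0.001]
contact_force: [0.2, 0.1, -3.0]
opening: 0.062
grip_force: 90.5
t: 32.78
tool_pos: [0.4595, 0.3057, 0.0148]
tool_rot: [-2.157, -2.284, 0.0]
contact_force: [-0.7, -0.0, -2.7]
opening: 0.0624
grip_force: 90.5
[0.4595 0.3057 0.0149] [-0.057  0.998  0.   ]
lid 34403 circ [457.2 328.1] 65.2 rect [455.3 327.9] [ 93.8 114.7] 3.2 zmed 0.0408
need [0.3 0.5 0. ]
```

```bash
python3 -m handwheel '[{"tx":0,"ty":0,"tz":1,"roll":0},{"tx":0,"ty":0,"tz":0,"roll":0}]'
python3 -m handwheel '[{"tx":0,"ty":0,"tz":0,"roll":0},{"tx":0,"ty":0,"tz":0,"roll":0},{"tx":0,"ty":0,"tz":0,"roll":0},{"tx":0,"ty":0,"tz":0,"roll":0},{"tx":0,"ty":0,"tz":-5,"roll":0},{"tx":0,"ty":0,"tz":-10,"roll":0},{"tx":0,"ty":0,"tz":-20,"roll":0},{"tx":0,"ty":0,"tz":-35,"roll":0},{"tx":0,"ty":0,"tz":-40,"roll":0},{"tx":0,"ty":0,"tz":-40,"roll":0},{"tx":0,"ty":0,"tz":-40,"roll":0},{"tx":0,"ty":0,"tz":-30,"roll":0}]' 71
python3 -m handwheel '[{"tx":0,"ty":0,"tz":-20,"roll":0},{"tx":0,"ty":0,"tz":0,"roll":0},{"tx":0,"ty":0,"tz":0,"roll":0}]'
python3 - <<'E'
from held import *
A=(80,30,420,300)
m=rep("lid",A,(Z>.034)&(Z<.050)&(V>40)&(W[...,0]<.502),.04)
z=W[m];s=~np.isnan(z[:,2]);Q=np.c_[z[s,:2],np.ones(s.sum())];print(np.linalg.lstsq(Q,z[s,2],rcond=None)[0].round(3))
im2,*_=grab("scene");cv2.imwrite("pics/final.png",np.hstack([cv2.resize(im,(400,300)),cv2.resize(im2,(400,300))])[:,:,::-1])
E
```

```text
t: 33.0
tool_pos: [0.4597, 0.3058, 0.014]
tool_rot: [2.157, 2.284, 0.001]
contact_force: [0.1, 0.9, -1.7]
opening: 0.0625
grip_force: 90.4
t: 34.0
tool_pos: [0.4602, 0.3061, 0.2394]
tool_rot: [2.156, 2.283, 0.008]
contact_force: [-0.6, -0.2, 0.1]
opening: 0.0706
grip_force: 0.0
t: 34.25
tool_pos: [0.4602, 0.306, 0.2564]
tool_rot: [2.156, 2.283, 0.007]
contact_force: [-0.2, 0.2, -1.3]
opening: 0.0711
grip_force: 0.0
[0.4593 0.3056 0.254 ] [-0.057  0.998  0.   ]
lid 5807 circ [459.  305.7] 85.1 rect [459.  305.7] [ 63.8 158.3] 3.3 zmed 0.0401
[-0.001  0.     0.041]
```

View pics/final.png

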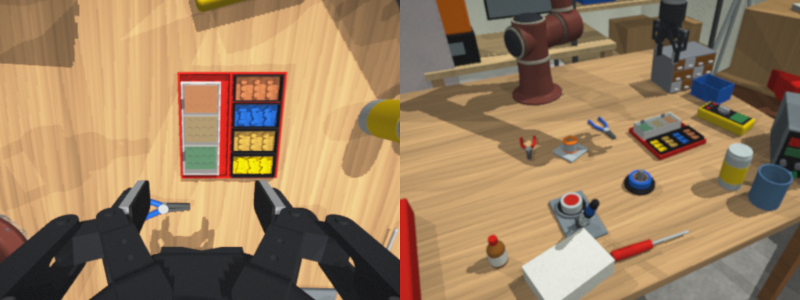

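The box lies level in the bay at (459,306), top at 40 mm and about 6 mm off centre. The reel, tape and tin are all in their homes, so I hand the job in.

```bash
python3 -c "
from station import ctrl
print(ctrl.finish_job())"
```

```text
the job is handed in; nothing more can be done
None
```

The job is handed in at about 34 s: the tape, reel, tin and parts box all measured flat, released and within tolerance in their homes, though the hand-in gave no verdict.

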